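# Let the wind-up vanity mirror down on its pawl

## Robot

A 7-joint arm with a two-finger parallel gripper is mounted at the origin on the work surface. World frame = base frame: x ahead of the robot, y to its left, z up, the work surface at z = 0. Lengths are in mm, angles in rad, forces in N, time in s.
With the tool pointing down it reaches from about 400 to 875 mm from the base axis. Payload 4.4 kg.
Tool frame: the origin (TCP) lies at the very end of the fingers, on their centre line; the grasp point (between the pads) lies 19 mm behind it (ctrl.grip_point_offset is the distance from the TCP to the grasp point, in mm); z points along the fingers, y is the line along which they close (so a half turn about z gives the same grasp; the last joint's range is limited). The gripper opens to 85 mm and grips with 20 to 120 N. Pads are 22 mm wide; open, the fingers measure 114 mm over their backs; the gripper's body (76 mm by 85 mm) begins 54 mm behind the grasp point. The pads swing forward as they close: fully open they stand 13 mm farther back than shut.
Start: joints at [-1.334, 0.628, 0.038, 1.517, -0.027, 0.996, -0.02], TCP at [193.802, 620.45, 231.313] pointing down, gripper open.
Joint ranges: [-3.06, 3.06], [-0.37, 2.12], [-1.25, 1.32], [0.18, 2.47], [-1.1, 4.24], [0.23, 1.98], [-2.94, 2.94]. Speed limits (rad/s): [2.57, 2.57, 3.14, 3.14, 3.14, 3.14, 3.14].

## Interface

Orientations are given as [roll, pitch, yaw] about the fixed x, y, z axes, in that order (R = Rz(yaw) Ry(pitch) Rx(roll)).
In Python, from cell import ctrl gives the robot as it stands.
- The arm moves only by the tool jog_arm, never from a script. Its argument "increments" is one flat list of numbers, 7 for each row, row after row: the finger opening in cm, from 0 to 8.54, then the shift along the tool's x, y, z in cm, then the turn, a rotation vector about the tool's x, y, z in degrees. In form: [fingers, x, y, z, rx, ry, rz, fingers, x, y, z, rx, ry, rz, ...]. A call has 1 to 20 rows; each row is the pose to reach, as a shift and turn from the pose commanded when the call began, along the tool's axes at that moment; what a row does not reach only later rows make up. A row lasts 1/10 s, in which the tool goes at most 50 mm and 8.59 degrees, less where a joint would pass 70% of its speed; a pose out of reach is approached as far as the arm can. A call with a gripper value outside its range is refused whole. The fingers move at their own pace and stop on an object; the grip force is fixed at half the most. Time passes only in rows, so rows that repeat a pose let the fingers close. It gives the time, the measured TCP pose, the force, the opening and the grip force at its end, in the units of the state.
- ctrl.read_state(): the state, without advancing time (a new reading comes with each control period).
- ctrl.get_image(name): name is "side" or "top" or "wrist"; returns the picture (400x640x3 uint8, red, green, blue); there is no depth.
- ctrl.camera_params(name): a dict with "fx", "fy", "cx", "cy" (pixels), "extrinsics" (4x4, takes a point from world to camera coordinates). Camera axes: x right, y down, z forward; pixel columns grow to the right and rows downward; lengths in mm; the calibration is good to about 2 mm. A picture is of the moment at which its call begins: read the wrist's pose just before it. camera_params takes no time and is no camera call; for the wrist camera it gives the pose at the moment of the call.
- ctrl.finish_job(): hands the job in; it is judged then, once.
The state is a dict: "clock": time; "qpos": joint angles; "qd": joint speeds; "tau": joint torques, N m; "eef_pos": TCP position; "tool_rot": TCP orientation; "force": force on the tool from outside, world axes, zero at the start; "torque": the same for the moment, N m; "width": finger opening in mm; "gripper_force": force on a finger pad.
Only numpy, scipy, OpenCV 4.12 (cv2) and the standard library are available. Lean on these libraries where they do the work, as an engineer would, in place of code of your own. Each camera call takes 0.05 s, during which the arm holds its last target. There are 200 camera calls.

## Task

The brush lies under the raised vanity mirror: draw it out and lay it flat, bristles up, in the free part of the tray. Then let the mirror right down on to the dresser with its crank: throw the pawl lever over to release, wind up a touch so that the pawl springs clear, let the crank turn back slowly under the load (never let it run, and do not handle the mirror itself), and when the mirror is fully down put the pawl lever back to hold. Leave the bottle and the other things in the tray where they are.

Things in the scene. Friction and masses are not known exactly. Their poses are not given: they have to be found in the camera images.
- shaft (a joint): crank shaft of the wind-up mirror column, rad, level axis; grows as the mirror is wound up, 20 mm of lift per rad, at most 8; about 6.95 at the start. The weight (1.2 to 1.8 kg) always drives it back, with 3 to 5 N at the grip, until the mirror stands on the dresser; left free it runs away. A 16-tooth ratchet wheel (88 mm) on it and a pawl catch it every 0.39 rad
- crank_axis (a point): point on the shaft's axis level with the middle of the hand grip, 150 mm above the dresser, 134 mm to the +y side of the column. Axes: x away from the robot, y along the shaft away from the column, z up
- grip_mid (a point): middle of the crank's hand grip: black, round, 27 mm thick, 108 mm long, parallel to the shaft, spinning freely on its pin; its end towards the column meets the flat crank arm, the other end is free. It goes round crank_axis, the arm fast on the shaft, in a circle of 75 mm radius (in the plane y = 0 there); it may start anywhere on it. Winding up carries the top of the circle towards +x
- lever (a joint): pawl lever, rad: 0 = hold, 0.9 = release (stop). Friction keeps it where it is left; about 3 N at the ball moves it. It shares a pin with the pawl, with a spring between: under load the lever goes over to 0.9 but the pawl stays caught by the raked tooth, and springs clear only when the crank is then wound up a little (0.05 rad is enough, 0.4 does no harm). When the lever goes back to 0 the pawl follows it in
- lever_ball (a point): centre of the black ball, 28 mm across, on the end of the pawl lever. At lever value b it lies at 0.080*(cos c, 0, sin c) m from lever_pin in that frame, c = 1.745 + b: almost upright at hold, leaning down towards the robot at release
- lever_pin (a point): pin of the pawl lever, 202 mm above the dresser, 62 mm before (-x) and 85 mm inward (-y) of crank_axis; same axes as crank_axis. It sits on a grey gear housing beside the column
- mirror_lift: what the crank raises: a sliding column with a cross arm that carries the mirror. Origin on the column's axis (139 mm above the dresser at the start); axes as crank_axis. Top of the arm 234 mm above the origin; it reaches 138 mm to -y
- mirror_bottom (a point): middle of the lower edge of the white framed mirror (160 wide, 190 high, 24 thick, bulbs and a toggle switch on its -x face), fast on the arm, its middle 118 mm to the -y side of the column. Height 0 when it stands on the dresser; it starts 84 to 134 mm up; it moves 20 mm per rad of shaft
- brush_mid (a point): middle of the black paddle brush, 10 mm above its flat back on which it lies, bristles up. Brush 200 mm long: x points from the handle to the paddle, z up out of the bristles. Paddle x = 0 to 100 mm, 66 wide, 33 high with the bristles. 70 to 120 g, balance point about 20 mm to the paddle side
- brush_handle (a point): point on the brush's handle, 55 mm from brush_mid towards the handle end, half-way up. The handle is 26 mm wide and 20 mm high, from 4 to 100 mm before brush_mid
- tray: smoked acrylic tray fixed to the dresser, outside 310 (x) by 206 (y) by 22 mm high, walls and floor 4 mm; origin under its middle. Pot, ring cone and watch stand in a row along its -y side; the +y side (y from -15 to +99 mm) is free
- pot_mid (a point): white ceramic pot with a hinged lid, 72 mm across and 78 high; the point lies 34 mm up
- ring_cone_mid (a point): glass ring cone, 68 mm across its foot and 80 high; the point lies 30 mm up
- watch_mid (a point): gold-tone watch lying on its side as a closed loop 64 mm across, the case standing 38 mm out from the middle, 36 high; the point lies 10 mm up
- bottle_mid (a point): square amber glass bottle with a round cap, 34 by 56 and 102 mm high, standing on the dresser beyond the free end of the crank grip; the point lies 50 mm up
Not all that is in view belongs to the job. Of the things that look like the part that bears brush_mid, the middle-sized one is meant.

How it is judged:
By the outcome, as a careful person would: the job done as asked, in the order asked, and still so for the second after the job is handed in, with the robot touching nothing.
It also fails if it takes over 72 s, if anything falls off the work surface, if the arm or the gripper's body presses on something with over 40 N, if the wrist force passes 120 N, or if a joint passes its speed limit or range.

## Working session

There is one attempt and no reset: what is moved stays moved. The work goes in short steps, Python scripts to look and compute and a tool call to move; the robot and the scene stay as the last step left them, time stands still between calls to the robot, and variables do not carry over. Pictures are saved under pics/ and viewed, at most 10 in all, crops included, and the job is handed in when it is done.

Besides the shell and the picture viewer there is one more tool, called after "Emit:" in YAML: its name, and indented under it one key for each argument. jog_arm: Moves the arm, as the interface text tells. Its arguments: {"type":"object","properties":{"increments":{"type":"array","items":{"type":"number"}}},"required":["increments"]}

```bash
ls; mkdir -p pics
python3 - <<'E'
from cell import ctrl
import cv2
print(ctrl.read_state())
ims=[]
for n in("side","top"):
    p=ctrl.camera_params(n);print(n,p)
    im=ctrl.get_image(n);cv2.imwrite(f"pics/{n}0.png",im[:,:,::-1])
E
```

```text
pics
{'clock': 0.0, 'qpos': array([-1.3338148 ,  0.62935539,  0.03846677,  1.51838029, -0.02699462,
        0.99627462, -0.01999294]), 'qd': array([-1.28064780e-03, -1.66405696e-03,  1.07208830e-03, -6.02283818e-05,
        3.05694670e-04, -1.92537996e-03, -2.04085406e-04]), 'tau': array([-7.37405189e-04, -5.63406944e+01,  1.22652300e+00, -1.93435371e+01,
        1.11550838e-02,  1.08868699e-02, -7.66978502e-06]), 'eef_pos': array([193.61642064, 619.83962374, 230.37960152]), 'tool_rot': array([-3.13969425e+00,  4.47856919e-05,  2.83880081e+00]), 'force': array([-0.12249939, -0.42379791,  0.05982854]), 'torque': array([ 0.00988661,  0.02204019, -0.04977019]), 'gripper_force': 0.0, 'width': 85.26201841664081}
side {'fx': 505.81791122806277, 'fy': 505.81791122806277, 'cx': 313.5707312689749, 'cy': 204.18267678781555, 'extrinsics': array([[ 9.98001258e-01, -5.82694450e-02, -2.44573394e-02,
        -5.07401809e+02],
       [-4.88445924e-02, -4.65711782e-01, -8.83587428e-01,
         1.75686458e+02],
       [ 4.00960779e-02,  8.83015973e-01, -4.67627091e-01,
         1.74581738e+03],
       [ 0.00000000e+00,  0.00000000e+00,  0.00000000e+00,
         1.00000000e+00]])}
top {'fx': 483.681233041566, 'fy': 483.681233041566, 'cx': 316.86932024999635, 'cy': 196.89113454531693, 'extrinsics': array([[-2.40738244e-02, -9.99597461e-01,  1.50121935e-02,
        -4.16450931e+01],
       [-9.88855648e-01,  2.16029100e-02, -1.47301808e-01,
         5.10712592e+02],
       [ 1.46918206e-01, -1.83910102e-02, -9.88977660e-01,
         1.32804209e+03],
       [ 0.00000000e+00,  0.00000000e+00,  0.00000000e+00,
         1.00000000e+00]])}
```

View pics/side0.png

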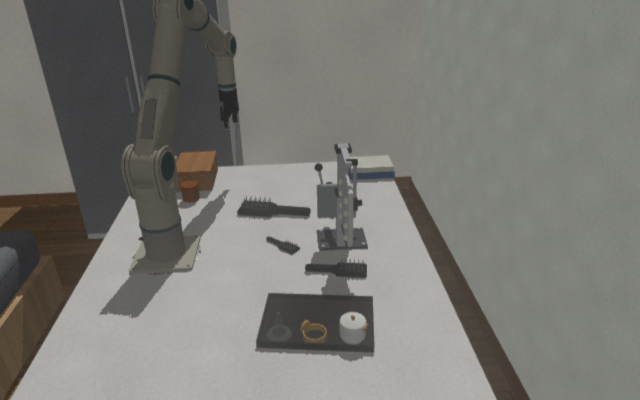

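View pics/top0.png

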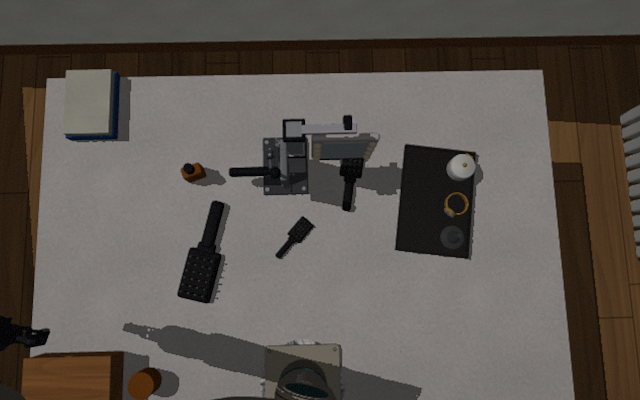

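The side view shows the mirror edge-on at (347,195), the lever ball at (318,167), and the medium brush at (337,269) pointing +x under the mirror. The tray spans (260–374, 295–350). The top view shows the brush at (350,182), the grip at (250,172), the tray centre at (437,201) and the bottle at (192,172).

```bash
cat > h.py <<'E'
from cell import ctrl
import numpy as np, cv2
from scipy.spatial.transform import Rotation as Rn
def cam(n):
    p=ctrl.camera_params(n);E=np.array(p['extrinsics']);return p,E[:3,:3],E[:3,3]
def ray(P,u,v):
    p,R,t=P
    d=R.T@np.array([(u-p['cx'])/p['fx'],(v-p['cy'])/p['fy'],1]);return -R.T@t,d/np.linalg.norm(d)
def onz(P,u,v,z):
    o,d=ray(P,u,v);return o+d*(z-o[2])/d[2]
def tri(A,B):
    (o1,d1),(o2,d2)=A,B
    s=np.linalg.lstsq(np.c_[d1,-d2],o2-o1,rcond=None)[0]
    a=o1+s[0]*d1;b=o2+s[1]*d2;return (a+b)/2,np.linalg.norm(a-b)
def proj(P,X):
    p,R,t=P;c=R@np.array(X,float)+t;return [round(float(p['fx']*c[0]/c[2]+p['cx']),1),round(float(p['fy']*c[1]/c[2]+p['cy']),1)]
def crop(n,im,x,y,w,h,s):
    cv2.imwrite(n,cv2.resize(im[y:y+h,x:x+w,::-1],None,fx=s,fy=s,interpolation=cv2.INTER_CUBIC))
E
python3 - <<'E'
from h import *
T=cam("top");S=cam("side")
t=cv2.imread("pics/top0.png")[:,:,::-1];s=cv2.imread("pics/side0.png")[:,:,::-1]
a=cv2.resize(t[105:225,175:375],None,fx=4,fy=4,interpolation=cv2.INTER_CUBIC)[:, :, ::-1][:,:800]
cv2.imwrite("pics/tc.png",np.clip(a.astype(float)*1.6,0,255).astype(np.uint8))
b=cv2.resize(s[135:285,250:400],None,fx=4,fy=4,interpolation=cv2.INTER_CUBIC)[:,:,::-1]
cv2.imwrite("pics/sc.png",np.clip(b.astype(float)*1.4,0,255).astype(np.uint8))
for n,u,v,z in [("tray c0",405,146,22),("c1",476,152,22),("c2",470,257,22),("c3",396,249,22),("brush handle end",347,209,12),("brush paddle/handle",350,180,12),("grip",252,172,200),("bottle",192,171,90)]:
    print(n,onz(T,u,v,z).round())
E
```

```text
tray c0 [ 656. -314.   22.]
c1 [ 634. -520.   22.]
c2 [ 331. -481.   22.]
c3 [ 359. -273.   22.]
brush handle end [ 476. -140.   12.]
brush paddle/handle [ 561. -151.   12.]
grip [552. 110. 200.]
bottle [581. 286.  90.]
```

View pics/tc.png

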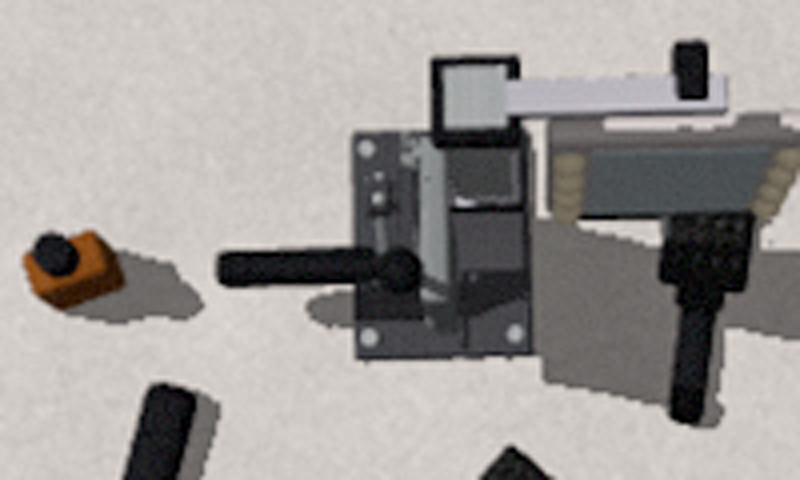

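View pics/sc.png

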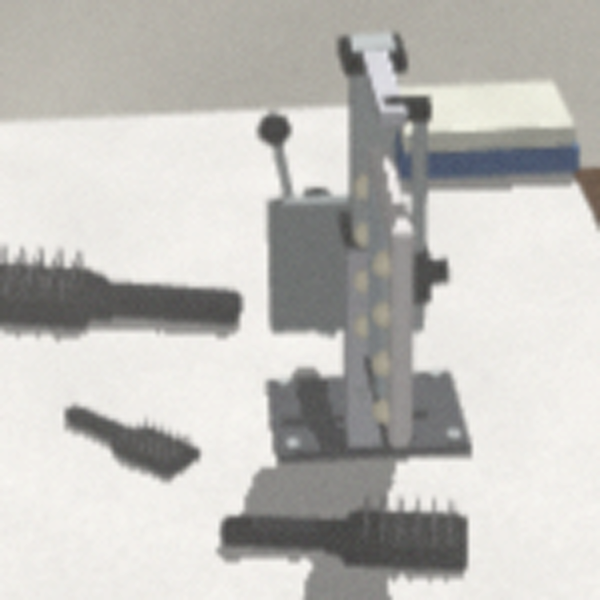

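Top crop: lever ball at (275,172.5), grip free end at (229.5,172), column top at (295,129.5). Side crop: ball at (318.5,167); the lever is at hold. Base plate corners are visible.

Run:
```python
from h import *
T=cam("top");S=cam("side")
b,e=tri(ray(T,275,172.3),ray(S,318.5,167));print("ball",b.round(1),e)
c=[onz(T,175+u/4,105+v/4,10) for u,v in [(355,131),(530,132),(530,355),(355,357)]]
for q in c:print(q.round(1))
for i,j in[(1,2),(0,3)]:print("xdir",np.degrees(np.arctan2(*(c[i]-c[j])[[1,0]])))
for i,j in[(0,1),(3,2)]:print("ydir",np.degrees(np.arctan2(*(c[i]-c[j])[[1,0]]))-90)
# grip: line in top image; candidates vs crank axis
for psi in(0,):
    R=Rn.from_euler('z',psi).as_matrix()
    pin=b-R@[-13.9,0,78.8];ca=pin+R@[62,85,-52];print("pin",pin.round(),"ca",ca.round())
    for a in range(0,360,30):
        g=ca+75*np.array([np.sin(np.radians(a)),0,np.cos(np.radians(a))])
        print(a,g.round(),proj(T,g+[0,54,0]),proj(T,g-[0,54,0]),proj(S,g))
print(onz(T,175+435/4,105+65/4,373),onz(T,295,129.5,373))
# brush
for u,v in [(347.5,210),(349,180.5),(342,178),(356,178)]: print(onz(T,u,v,10).round(1))
h=[onz(S,250+u/4,135+v/4,10).round(1) for u,v in[(222,538),(467,540),(345,545)]];print(h)
# mirror bottom: side
print(proj(S,[600,-150,0]))
```

```text
ball [533.8  47.2 283.7] 1.4247493519766539
[692.5  97.6  10. ]
[689.1 -30.6  10. ]
[523.6 -27.1  10. ]
[524.8  98.9  10. ]
xdir -1.2161422979209138
xdir -0.4541173757460846
ydir -1.479665654299609
ydir -0.5830262248589548
pin [548.  47. 205.] ca [610. 132. 153.]
0 [610. 132. 228.] [219.6, 147.4] [263.6, 146.5] [338.5, 170.9]
30 [647. 132. 218.] [220.4, 133.7] [263.9, 132.9] [349.1, 173.0]
60 [675. 132. 190.] [222.5, 126.2] [264.8, 125.4] [356.7, 179.7]
90 [685. 132. 153.] [225.0, 126.7] [266.1, 125.9] [359.3, 189.0]
120 [675. 132. 115.] [227.4, 134.3] [267.3, 133.6] [356.4, 198.4]
150 [647. 132.  88.] [229.0, 146.7] [268.3, 146.0] [348.8, 205.5]
180 [610. 132.  78.] [229.6, 160.8] [268.7, 160.1] [338.6, 208.4]
210 [572. 132.  88.] [229.0, 173.5] [268.5, 172.6] [328.3, 206.5]
240 [545. 132. 115.] [227.2, 181.5] [267.8, 180.7] [320.7, 200.2]
270 [535. 132. 153.] [224.8, 182.8] [266.6, 181.9] [317.7, 191.0]
300 [545. 132. 190.] [222.2, 176.2] [265.2, 175.3] [320.3, 181.4]
330 [572. 132. 218.] [220.3, 163.2] [264.1, 162.3] [327.9, 174.0]
[627.5702876   20.81849509 373.        ] [608.58503645  -3.2849177  373.        ]
[ 473.8 -141.    10. ]
[ 559.8 -148.2   10. ]
[ 567.6 -128.2   10. ]
[ 566.8 -168.8   10. ]
[array([ 474.1, -144.2,   10. ]), array([ 669.9, -165.2,   10. ]), array([ 571.9, -163. ,   10. ])]
[344.5, 271.0]
```

Grip free end at column 229, row 172 fits a grip low on the near side, about 207° from the top. Brush mid is ≈(573,-151), yaw -5.5°; tray centre is ≈(495,-397), yaw -7.5°. Next I set up a conversion helper and the first move.

```bash
cat >> h.py <<'E'
def inc(*targets):
    "targets: (x,y,z,yawdeg[,R]) -> tool-frame increments cm/deg from present pose"
    s=ctrl.read_state();R0=Rn.from_euler('xyz',s['tool_rot']);p0=s['eef_pos']
    print("t",round(s['clock'],2),"p",p0.round(1),"yaw",np.degrees(s['tool_rot']).round(1),"F",s['force'].round(1),"w",round(s['width'],1),round(s['gripper_force'],1),"q",s['qpos'].round(2))
    for t in targets:
        R=Rn.from_euler('xyz',[180,0,t[3]],degrees=True)
        if len(t)>4: R=t[4]
        d=R0.inv().apply(np.array(t[:3])-p0)/10; r=np.degrees((R0.inv()*R).as_rotvec())
        print(t[:4],"->",d.round(2),r.round(1))
E
python3 -c "
from h import *
inc((400,250,320,174.5),(480,-100,320,174.5))"
```

```text
t 0.1 p [193.6 619.9 230.5] yaw [-179.9    0.   162.7] F [ 0.2 -0.3  0.1] w 85.1 0.0 q [-1.33  0.63  0.04  1.52 -0.03  1.   -0.02]
(400, 250, 320, 174.5) -> [-30.73 -29.17  -8.9 ] [ -0.1  -0.  -11.8]
(480, -100, 320, 174.5) -> [-48.8  -60.19  -8.85] [ -0.1  -0.  -11.8]
```

Emit:
jog_arm:
  increments: [6, -30.7, -29.2, -8.9, 0, 0, -11.8, 6, -30.7, -29.2, -8.9, 0, 0, -11.8, 6, -30.7, -29.2, -8.9, 0, 0, -11.8, 6, -30.7, -29.2, -8.9, 0, 0, -11.8, 6, -30.7, -29.2, -8.9, 0, 0, -11.8, 6, -30.7, -29.2, -8.9, 0, 0, -11.8, 6, -30.7, -29.2, -8.9, 0, 0, -11.8, 6, -30.7, -29.2, -8.9, 0, 0, -11.8, 6, -30.7, -29.2, -8.9, 0, 0, -11.8, 6, -48.8, -60.2, -8.9, 0, 0, -11.8, 6, -48.8, -60.2, -8.9, 0, 0, -11.8, 6, -48.8, -60.2, -8.9, 0, 0, -11.8, 6, -48.8, -60.2, -8.9, 0, 0, -11.8, 6, -48.8, -60.2, -8.9, 0, 0, -11.8, 6, -48.8, -60.2, -8.9, 0, 0, -11.8, 6, -48.8, -60.2, -8.9, 0, 0, -11.8, 6, -48.8, -60.2, -8.9, 0, 0, -11.8, 6, -48.8, -60.2, -8.9, 0, 0, -11.8]

```text
clock: 1.9
eef_pos: [479.8, -101.6, 319.9]
tool_rot: [-3.141, -0.001, 3.04]
force: [-0.5, -0.4, 0.1]
width: 59.9
gripper_force: 0.0
```

Run:
```python
from h import *
inc((480,-143,200,174.5))
W=cam("wrist");im=ctrl.get_image("wrist")
a=np.clip(im.astype(float)*1.5,0,255).astype(np.uint8);cv2.imwrite("pics/w1.png",a[:,:,::-1])
np.save("w1.npy",im);print(W)
for X in [(474,-142,10),(573,-151,10),(672,-161,10)]:print(proj(W,X))
```

```text
t 1.9 p [ 479.8 -101.6  319.9] yaw [-180.    -0.   174.2] F [-0.5 -0.4  0.1] w 59.9 0.0 q [-0.03  0.3   0.24  1.83 -0.08  1.02  1.71]
(480, -143, 200, 174.5) -> [-0.45 -4.11 11.99] [-0.  -0.  -0.3]
({'fx': 336.34888549010407, 'fy': 336.34888549010407, 'cx': 316.1450676605758, 'cy': 195.9636623087514, 'extrinsics': array([[ 1.02152864e-01,  9.94768708e-01, -1.01256205e-04,
         5.25958590e+01],
       [ 9.57652747e-01, -9.83138778e-02,  2.70620765e-01,
        -5.29324852e+02],
       [ 2.69195114e-01, -2.77416546e-02, -9.62686030e-01,
         3.32085239e+02],
       [ 0.00000000e+00,  0.00000000e+00,  0.00000000e+00,
         1.00000000e+00]])}, array([[ 1.02152864e-01,  9.94768708e-01, -1.01256205e-04],
       [ 9.57652747e-01, -9.83138778e-02,  2.70620765e-01],
       [ 2.69195114e-01, -2.77416546e-02, -9.62686030e-01]]), array([  52.59585896, -529.32485161,  332.08523857]))
[286.3, 152.5]
[288.8, 221.8]
[290.4, 283.9]
```

View pics/w1.png

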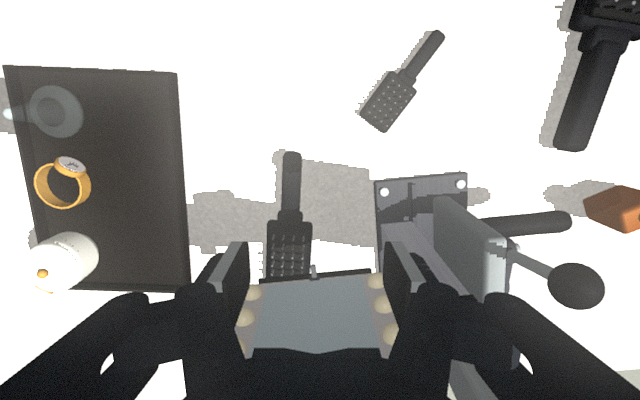

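The wrist view shows the brush handle from (291,152) to (290,212), the paddle below it, and the mirror's lower edge at rows 270–281. The crank grip runs from (485,228) to (570,220) with the lever ball at (575,286). The tray's +y wall corners are at (176,72) and (190,290).

Run:
```python
from h import *
W=cam("wrist");T=cam("top");S=cam("side")
for u,v in[(291.5,152),(290,212),(278,213),(302,213)]:print(onz(W,u,v,19).round(1))
print("ball",tri(ray(W,576,286),ray(S,318.5,167)),tri(ray(W,576,286),ray(T,275,172.3)))
print("grip end",tri(ray(W,571,222),ray(T,229.7,172)))
print("tray",[onz(W,u,v,22).round(1) for u,v in[(6,66),(176,72),(190,290)]])
c=[473,-139.5];
inc((450,-143,130,174.5),(526,-146,130,174.5),(526,-146,4,174.5))
```

```text
[ 472.8 -131.5   19. ]
[ 555.5 -143.5   19. ]
[ 555.3 -160.3   19. ]
[ 558.6 -127.1   19. ]
ball (array([534.8900789 ,  53.22726047, 281.25766796]), np.float64(0.12207020178859586)) (array([531.33842317,  47.41461806, 287.98843794]), np.float64(2.0152425918378993))
grip end (array([572.34819162, 181.87011336, 103.59017218]), np.float64(1.363218701787768))
tray [array([ 332.7, -467.4,   22. ]), array([ 360.1, -261.3,   22. ]), array([ 660.3, -304.6,   22. ])]
t 1.95 p [479.7 -99.4 319.8] yaw [ 1.800e+02 -1.000e-01  1.744e+02] F [-0.1  1.2 -0.4] w 60.0 0.0 q [-0.03  0.3   0.24  1.83 -0.08  1.02  1.71]
(450, -143, 130, 174.5) -> [ 2.5  -4.65 18.98] [ 0.  -0.1 -0.1]
(526, -146, 130, 174.5) -> [-5.09 -4.2  18.97] [ 0.  -0.1 -0.1]
(526, -146, 4, 174.5) -> [-5.11 -4.21 31.57] [ 0.  -0.1 -0.1]
```

Run:
```python
from h import *
T=cam("top");S=cam("side");W=cam("wrist")
for u,v in[(265,295),(373,296),(375,347),(258,346)]:print("side",onz(S,u,v,22).round(1))
print(proj(S,onz(T,405,146,22)),proj(S,onz(T,396,249,22)))
im=ctrl.get_image("wrist")
g=im.max(2); print([ (r,int(np.where(g[r,200:380]<60)[0].min())+200,int(np.where(g[r,200:380]<60)[0].max())+200) if (g[r,200:380]<60).any() else r for r in (150,160,180,200)])
cv2.imwrite("pics/w2.png",im[:,:,::-1])
s=cv2.imread("pics/side0.png")
for c in (315,320,325,330):
    col=s[255:285,c].max(1); print(c,np.where(col<80)[0]+255)
t=cv2.imread("pics/top0.png")
for r in (190,200,206):
    row=t[r,335:365].max(1); print(r,row)
```

```text
side [ 348.1 -280.1   22. ]
side [ 665.6 -313.3   22. ]
side [ 637.  -520.4   22. ]
side [ 335.5 -491.4   22. ]
[369.9, 296.3] [268.6, 293.4]
[150, 160, 180, (200, 280, 373)]
315 [264 265 266 267 268 269 270 271]
320 [264 265 266 267 268 269 270 271]
325 [265 266 267 268 269 270 271 272]
330 [265 266 267 268 269 270 271 272]
190 [ 72  70  72  70  69  73  70  71  62  36  18  17  14  21  17  14   9   9
  57  73  65 117 133 129 132 131 131 132 129 132]
200 [ 69  70  66  69  68  71  74  52  23  20  21  16  18  20  17  13  21  62
  69  65 117 134 131 131 132 131 128 130 131 132]
206 [119 111 113 111 114  90  68  42   4   9  16  11  13   5   4   7  57  71
  68  65  89 123 132 131 132 131 132 132 128 127]
```

Side and top agree on the tray and handle; the wrist camera reads about 8 mm off in y, within the finger opening. Descending.

Emit:
jog_arm:
  increments: [6, -4.5, -4.4, 19, 0, 0, 0, 6, -4.5, -4.4, 19, 0, 0, 0, 6, -4.5, -4.4, 19, 0, 0, 0, 6, -4.5, -4.4, 19, 0, 0, 0, 6, -4.8, -4.4, 31.4, 0, 0, 0, 6, -4.8, -4.4, 31.4, 0, 0, 0, 6, -4.8, -4.4, 31.4, 0, 0, 0, 6, -4.8, -4.4, 31.4, 0, 0, 0, 6, -4.8, -4.4, 31.4, 0, 0, 0]

```text
clock: 2.9
eef_pos: [524.0, -146.3, 6.7]
tool_rot: [3.141, -0.0, 3.047]
force: [0.3, 0.8, 0.3]
width: 60.0
gripper_force: 0.0
```

Emit:
jog_arm:
  increments: [2, 0, 0, 0, 0, 0, 0, 2, 0, 0, 0, 0, 0, 0, 2, 0, 0, 0, 0, 0, 0, 2, 0, 0, 0, 0, 0, 0, 2, 0, 0, 0, 0, 0, 0]

```text
clock: 3.4
eef_pos: [524.9, -147.9, 8.4]
tool_rot: [3.141, 0.003, 3.045]
force: [-1.0, 2.0, 8.4]
width: 24.0
gripper_force: 59.3
```

Emit:
jog_arm:
  increments: [2, 0, 0, -0.7, 0, 0, 0, 2, 0, 0, -1.5, 0, 0, 0, 2, 4, 0, -2, 0, 0, 0, 2, 8, 0, -2, 0, 0, 0, 2, 12, 0, -2, 0, 0, 0, 2, 13, 0, -5, 0, 0, 0, 2, 13, 0, -9, 0, 0, 0, 2, 13, 0, -9, 0, 0, 0, 2, 13, 0, -9, 0, 0, 0]

```text
clock: 4.3
eef_pos: [395.5, -135.5, 97.5]
tool_rot: [-3.141, 0.004, 3.046]
force: [0.2, -0.5, -1.1]
width: 24.3
gripper_force: 59.4
```

Run:
```python
from h import *
# grasp offset: x_grasp 525 vs mid 572 => -47
a=np.radians(-7.5);u=np.array([np.cos(a),np.sin(a)]);v=np.array([-u[1],u[0]])
m=np.array([496,-399])+42*v; g=m-47*u; print(m,g)
inc((*g,120,172.5),(*g,40,172.5),(*g,12,172.5))
im=ctrl.get_image("side");b=cv2.resize(im[215:355,230:390],None,fx=4,fy=4)
cv2.imwrite("pics/s2.png",np.clip(b[:,:,::-1]*1.5,0,255).astype(np.uint8))
```

```text
[ 501.48210007 -357.35931582] [ 454.88419159 -351.22458479]
t 4.3 p [ 395.5 -135.5   97.5] yaw [-180.     0.2  174.5] F [ 0.2 -0.5 -1.1] w 24.3 59.4 q [ 0.02  0.59  0.35  2.27 -0.57  0.36  2.33]
(np.float64(454.8841915886731), np.float64(-351.2245847879575), 120, 172.5) -> [ -7.99 -20.9   -2.21] [-0.   0.2  2. ]
(np.float64(454.8841915886731), np.float64(-351.2245847879575), 40, 172.5) -> [ -7.96 -20.9    5.79] [-0.   0.2  2. ]
(np.float64(454.8841915886731), np.float64(-351.2245847879575), 12, 172.5) -> [ -7.95 -20.9    8.59] [-0.   0.2  2. ]
```

View pics/s2.png

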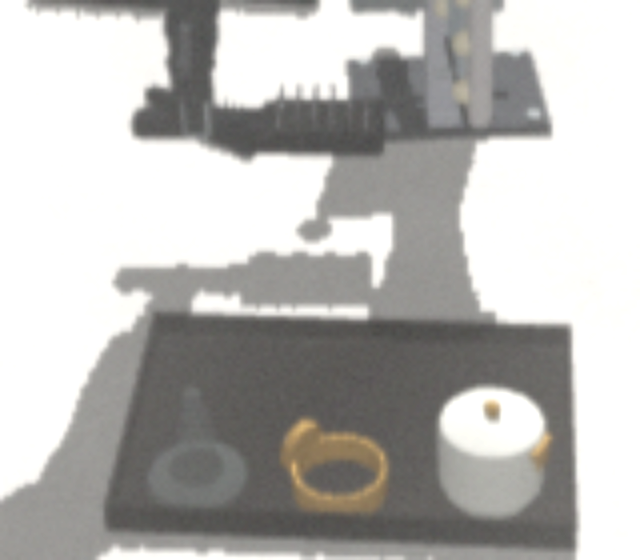

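The side view shows the brush clear of the mirror and held level, bristles up. The free tray half (back strip, crop rows 320–400) is empty.

Emit:
jog_arm:
  increments: [2, -8, -20.9, -2.2, 0, 0, 2, 2, -8, -20.9, -2.2, 0, 0, 2, 2, -8, -20.9, -2.2, 0, 0, 2, 2, -8, -20.9, -2.2, 0, 0, 2, 2, -8, -20.9, -2.2, 0, 0, 2, 2, -8, -20.9, 2, 0, 0, 2, 2, -8, -20.9, 5, 0, 0, 2, 2, -8, -20.9, 7, 0, 0, 2, 2, -8, -20.9, 7.8, 0, 0, 2, 2, -8, -20.9, 8.2, 0, 0, 2, 2, -8, -20.9, 8.4, 0, 0, 2, 2, -8, -20.9, 8.4, 0, 0, 2]

```text
clock: 5.55
eef_pos: [453.9, -351.6, 13.0]
tool_rot: [-3.141, 0.001, 3.01]
force: [-0.9, -0.8, -0.7]
width: 24.4
gripper_force: 59.6
```

Run:
```python
from h import *
inc((454.9,-351,12.5,172.5))
```

```text
t 5.55 p [ 453.9 -351.6   13. ] yaw [-1.800e+02  1.000e-01  1.724e+02] F [-0.9 -0.8 -0.7] w 24.4 59.6 q [ 0.42  0.86  0.31  1.88 -0.54  0.47  2.55]
(454.9, -351, 12.5, 172.5) -> [-0.09  0.07  0.05] [-0.   0.1 -0.1]
```

Emit:
jog_arm:
  increments: [2, 0, 0, 0.1, 0, 0, 0, 3.2, 0, 0, 0.1, 0, 0, 0, 4.2, 0, 0, 0.1, 0, 0, 0, 4.5, 0, 0, 0.1, 0, 0, 0, 4.5, 0, 0, 0, 0, 0, 0, 4.5, 0, 0, -2, 0, 0, 0, 4.5, 0, 0, -6, 0, 0, 0, 4.5, 0, 0, -11, 0, 0, 0, 4.5, 0, 0, -16, 0, 0, 0, 4.5, 0, 0, -21, 0, 0, 0, 4.5, 0, 0, -26, 0, 0, 0, 4.5, 0, 0, -31, 0, 0, 0]

```text
clock: 6.75
eef_pos: [453.2, -351.0, 324.6]
tool_rot: [-3.142, 0.0, 3.01]
force: [2.1, 0.5, 0.3]
width: 45.3
gripper_force: 0.0
```

Run:
```python
from h import *
im=ctrl.get_image("top");b=cv2.resize(im[130:270,380:500],None,fx=4,fy=4)
cv2.imwrite("pics/t2.png",np.clip(b[:,:,::-1]*2.,0,255).astype(np.uint8))
for R in (90,):
  inc((430,0,330,130),(480,100,360,90))
```

```text
t 6.8 p [ 456.  -354.6  333. ] yaw [-179.6    0.7  172.4] F [ 1.3 -1.7  5.8] w 44.9 0.0 q [ 0.23  0.47  0.59  1.61 -0.28  1.14  2.33]
(430, 0, 330, 130) -> [ 7.26e+00  3.48e+01 -3.00e-02] [-0.1  0.8 42.4]
(480, 100, 360, 90) -> [ 3.58 45.36 -3.05] [ 0.2  0.9 82.4]
```

View pics/t2.png

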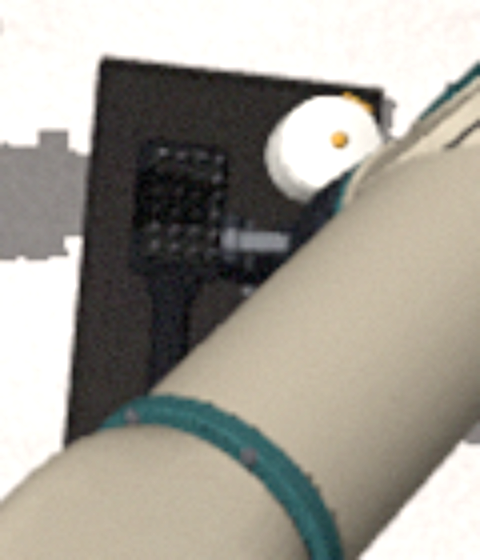

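The brush lies in the tray's free side, clear of the walls (crop (190,210)). Now the lever.

Run:
```python
from h import *
inc((440,-50,350,174.5),(534,47,350,178),(534,47,264,178))
```

```text
t 6.8 p [ 456.  -354.6  333. ] yaw [-179.6    0.7  172.4] F [ 1.3 -1.7  5.8] w 44.9 0.0 q [ 0.23  0.47  0.59  1.61 -0.28  1.14  2.33]
(440, -50, 350, 174.5) -> [ 5.58 29.97 -1.97] [-0.4  0.7 -2.1]
(534, 47, 350, 178) -> [-2.46 40.82 -1.94] [-0.4  0.7 -5.6]
(534, 47, 264, 178) -> [-2.35 40.88  6.65] [-0.4  0.7 -5.6]
```

Emit:
jog_arm:
  increments: [5, 5.6, 30, -3, 0, 0, -2, 5, 5.6, 30, -3, 0, 0, -2, 5, 5.6, 30, -3, 0, 0, -2, 5, 5.6, 30, -3, 0, 0, -2, 5, 5.6, 30, -3, 0, 0, -2, 5, 5.6, 30, -3, 0, 0, -2, 5, -1, 38, -3, 0, 0, -5, 5, -1, 38, -3, 0, 0, -5, 5, -1, 38, -3, 0, 0, -5, 5, -1, 38, -3, 0, 0, -5, 5, -1, 38, -3, 0, 0, -5, 5, -1, 38, -3, 0, 0, -5]

```text
clock: 8.0
eef_pos: [512.5, 22.3, 352.4]
tool_rot: [-3.141, -0.0, 3.094]
force: [0.4, 0.4, -0.9]
width: 50.0
gripper_force: 0.0
```

Run:
```python
from h import *
inc((534,47,340,178),(534,47,264,178))
W=cam("wrist");im=ctrl.get_image("wrist")
cv2.imwrite("pics/w3.png",np.clip(im[:,:,::-1]*1.5,0,255).astype(np.uint8))
print(proj(W,(534,47,282)),proj(W,ctrl.read_state()['eef_pos']-[0,0,58]))
inc()
```

```text
t 8.0 p [512.5  22.3 352.4] yaw [-180.    -0.   177.3] F [ 0.4  0.4 -0.9] w 50.0 0.0 q [-0.46  0.33  0.5   1.73 -0.18  1.13  1.62]
(534, 47, 340, 178) -> [-2.03  2.57  1.24] [-0.  -0.  -0.7]
(534, 47, 264, 178) -> [-2.03  2.57  8.84] [-0.  -0.  -0.7]
[354.6, 235.7] [317.2, 213.7]
t 8.05 p [512.7  22.4 352.6] yaw [-180.    -0.   177.3] F [-0.5 -0.3  0.4] w 49.4 0.0 q [-0.46  0.33  0.5   1.73 -0.18  1.13  1.62]
```

View pics/w3.png

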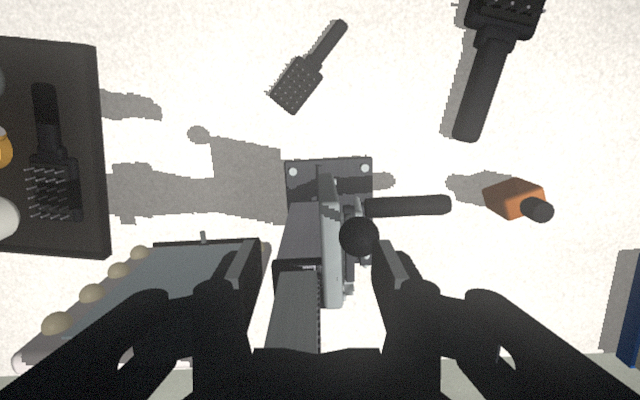

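The ball is at (358,236), prediction was (354.6,235.7), so y≈48. The bottle and crank grip ((370–450),207) are as expected, and the brush sits in the tray at left.

Emit:
jog_arm:
  increments: [4.6, -2, 2.7, 1.2, 0, 0, -0.7, 4.6, -2, 2.7, 1.2, 0, 0, -0.7, 4.6, -2, 2.7, 5, 0, 0, -0.7, 4.6, -2, 2.7, 7.5, 0, 0, -0.7, 4.6, -2, 2.7, 8.7, 0, 0, -0.7, 4.6, -2, 2.7, 8.7, 0, 0, -0.7]

```text
clock: 8.65
eef_pos: [533.5, 49.5, 264.3]
tool_rot: [-3.141, -0.003, 3.108]
force: [0.3, -0.2, 0.4]
width: 46.2
gripper_force: 0.0
```

Emit:
jog_arm:
  increments: [2, 0, 0, 0, 0, 0, 0, 2, 0, 0, 0, 0, 0, 0, 2, 0, 0, 0, 0, 0, 0, 2, 0, 0, 0, 0, 0, 0]

```text
clock: 9.05
eef_pos: [535.5, 50.2, 266.9]
tool_rot: [3.141, 0.003, 3.109]
force: [-1.3, 0.1, 6.2]
width: 25.3
gripper_force: 58.8
```

Emit:
jog_arm:
  increments: [2, 0.9, 0, 0.2, 0, 0, 0, 2, 1.72, 0, 0.51, 0, 0, 0, 2, 2.5, 0, 0.9, 0, 0, 0, 2, 3.28, 0, 1.38, 0, 0, 0, 2, 3.95, 0, 1.95, 0, 0, 0, 2, 4.6, 0, 2.6, 0, 0, 0, 2, 5.2, 0, 3.3, 0, 0, 0, 2, 5.65, 0, 4.1, 0, 0, 0, 2, 5.8, 0, 4.4, 0, 0, 0, 2, 5.8, 0, 4.4, 0, 0, 0]

```text
clock: 10.05
eef_pos: [476.9, 52.2, 221.1]
tool_rot: [-3.142, 0.0, 3.11]
force: [0.2, -0.1, 0.1]
width: 20.1
gripper_force: 0.0
```

Run:
```python
from h import *
W=cam("wrist");im=ctrl.get_image("wrist");sd=ctrl.get_image("side")
a=np.clip(im[100:400,200:600,::-1]*1.5,0,255).astype(np.uint8)
b=cv2.resize(sd[130:230,270:400,::-1],None,fx=3,fy=3); b=np.clip(b*1.4,0,255).astype(np.uint8)
o=np.zeros((300,790,3),np.uint8);o[:,:400]=a;o[:,400:]=b;cv2.imwrite("pics/m1.png",o)
inc()
```

```text
t 10.15 p [477.4  52.1 221.4] yaw [-1.800e+02  1.000e-01  1.782e+02] F [ 0.5 -0.9  0.1] w 20.3 0.0 q [-0.48  0.43  0.44  2.   -0.26  0.76  1.65]
```

View pics/m1.png

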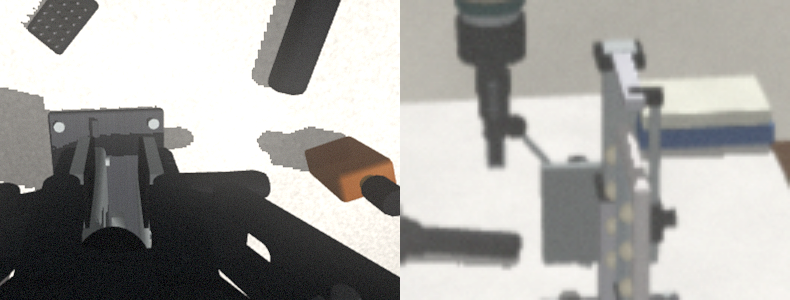

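The side crop shows the fingers slipped off the ball: the lever is only part way over (ball at full-image ≈(308,172)). I'll push it down the rest from above with the fingers closed.

Run:
```python
from h import *
S=cam("side")
pin=np.array([548,48,203])
for b in np.arange(0,1,.1):
    c=1.745+b;X=pin+80*np.array([np.cos(c),0,np.sin(c)]);print(round(b,1),X.round(),proj(S,X))
inc((477,49,330,178),(505,49,330,178))
```

```text
0.0 [534.  48. 282.] [318.4, 167.5]
0.1 [526.  48. 280.] [316.1, 168.1]
0.2 [519.  48. 277.] [313.8, 168.9]
0.3 [511.  48. 274.] [311.6, 169.9]
0.4 [505.  48. 270.] [309.6, 171.1]
0.5 [498.  48. 265.] [307.7, 172.5]
0.6 [492.  48. 260.] [305.9, 174.0]
0.7 [487.  48. 254.] [304.4, 175.7]
0.8 [482.  48. 248.] [303.0, 177.5]
0.9 [478.  48. 241.] [301.8, 179.4]
t 10.15 p [477.4  52.1 221.4] yaw [-1.800e+02  1.000e-01  1.782e+02] F [ 0.5 -0.9  0.1] w 20.3 0.0 q [-0.48  0.43  0.44  2.   -0.26  0.76  1.65]
(477, 49, 330, 178) -> [  0.02  -0.31 -10.86] [-0.   0.1  0.2]
(505, 49, 330, 178) -> [ -2.78  -0.22 -10.85] [-0.   0.1  0.2]
```

Emit:
jog_arm:
  increments: [0, 1.5, -0.3, 0, 0, 0, 0, 0, 1.5, -0.3, -5, 0, 0, 0, 0, 1, -0.3, -9, 0, 0, 0, 0, -2.6, -0.3, -9, 0, 0, 0, 0, -2.6, -0.3, -9, 0, 0, 0, 0, -2.6, -0.3, -7, 0, 0, 0, 0, -2.6, -0.3, -6, 0, 0, 0, 0, -2.4, -0.3, -5.4, 0, 0, 0, 0, -2.0, -0.3, -4.9, 0, 0, 0, 0, -1.6, -0.3, -4.3, 0, 0, 0, 0, -1.2, -0.3, -3.7, 0, 0, 0, 0, -0.8, -0.3, -3.2, 0, 0, 0, 0, -0.6, -0.3, -2.9, 0, 0, 0, 0, -0.6, -0.3, -2.9, 0, 0, 0]

```text
clock: 11.55
eef_pos: [482.6, 48.5, 253.1]
tool_rot: [3.14, 0.001, 3.109]
force: [-6.8, 0.3, 26.4]
width: 0.1
gripper_force: 13.2
```

Run:
```python
from h import *
sd=ctrl.get_image("side");inc()
np.save("sd.npy",sd)
b=cv2.resize(sd[120:220,270:400,::-1],None,fx=3,fy=3);cv2.imwrite("pics/m2.png",np.clip(b*1.4,0,255).astype(np.uint8))
```

```text
t 11.6 p [482.6  48.5 253.1] yaw [1.799e+02 1.000e-01 1.781e+02] F [-7.  -1.6 26.6] w 0.0 13.4 q [-0.5   0.4   0.47  1.95 -0.24  0.85  1.64]
```

Force 26 N at the expected stop height, so the lever is at release. Next I lift, turn to yaw 90 and go over the crank grip.

Run:
```python
from h import *
T=cam("top");W=cam("wrist")
s=ctrl.read_state();Rt=Rn.from_euler('xyz',s['tool_rot']).as_matrix();pt=s['eef_pos']
# wrist camera at picture w3
R2=Rn.from_euler('xyz',[180,0,177.3],degrees=True).as_matrix();p2=np.array([512.6,22.35,352.5])
p,R,t=W; RR=R@Rt; tt=R@pt+t   # cam = RR*tool + tt
W3=(p,RR@R2.T,tt-RR@R2.T@p2)
print("ball chk",proj(W3,(534,48,282)),"vs 358,236")
ca=np.array([611.5,132,151])
for a in range(195,235,5):
    g=ca+75*np.array([np.sin(np.radians(a)),0,np.cos(np.radians(a))]);e=np.array([.9,54,0])
    print(a,g.round(),"T",proj(T,g+e),proj(T,g),"W",proj(W3,g+e),proj(W3,g))
inc((480,60,330,150),(560,150,330,90),(575,150,250,90))
```

```text
ball chk [355.9, 235.5] vs 358,236
195 [592. 132.  79.] T [229.6, 166.7] [249.2, 166.6] W [444.5, 212.8] [403.1, 214.1]
200 [586. 132.  81.] T [229.5, 168.8] [249.2, 168.7] W [445.3, 208.8] [403.6, 210.0]
205 [580. 132.  83.] T [229.3, 170.8] [249.0, 170.7] W [446.3, 204.9] [404.2, 206.2]
210 [574. 132.  86.] T [229.1, 172.6] [248.9, 172.5] W [447.5, 201.2] [404.9, 202.5]
215 [568. 132.  90.] T [228.9, 174.4] [248.8, 174.3] W [448.8, 197.8] [405.7, 199.1]
220 [563. 132.  94.] T [228.7, 175.9] [248.6, 175.9] W [450.2, 194.7] [406.6, 196.0]
225 [558. 132.  98.] T [228.4, 177.4] [248.4, 177.3] W [451.9, 191.9] [407.7, 193.2]
230 [554. 132. 103.] T [228.1, 178.7] [248.2, 178.6] W [453.6, 189.4] [408.8, 190.7]
t 11.6 p [482.6  48.5 253.1] yaw [1.799e+02 1.000e-01 1.781e+02] F [-7.  -1.6 26.6] w 0.0 13.4 q [-0.5   0.4   0.47  1.95 -0.24  0.85  1.64]
(480, 60, 330, 150) -> [ 0.29  1.15 -7.69] [ 0.1  0.  28.1]
(560, 150, 330, 90) -> [-7.41 10.41 -7.67] [ 0.1 -0.  88.1]
(575, 150, 250, 90) -> [-8.9  10.45  0.34] [ 0.1 -0.  88.1]
```

Emit:
jog_arm:
  increments: [0, 0.2, 0.5, -5, 0, 0, 0, 3, 0.2, 1, -8, 0, 0, 8, 6, 0.2, 2, -9, 0, 0, 16, 6, -1.6, 3.6, -9, 0, 0, 24, 6, -3, 5, -9, 0, 0, 32, 6, -4.5, 7, -9, 0, 0, 40, 6, -6, 9, -9, 0, 0, 48, 6, -8, 10.4, -8, 0, 0, 56, 6, -8, 10.4, -8, 0, 0, 64, 6, -8, 10.4, -8, 0, 0, 72, 6, -8, 10.4, -8, 0, 0, 80, 6, -9.2, 10.4, -4, 0, 0, 88, 6, -9.2, 10.4, 0, 0, 0, 88, 6, -9.2, 10.4, 0, 0, 0, 88, 6, -9.2, 10.4, 0, 0, 0, 88]

```text
clock: 13.1
eef_pos: [577.7, 149.7, 250.5]
tool_rot: [-3.14, 0.001, 1.574]
force: [0.3, -0.3, 1.7]
width: 59.9
gripper_force: 0.0
```

Run:
```python
from h import *
S=cam("side");sd=ctrl.get_image("side");g=sd.max(2)
sub=(g[160:195,292:325]<45).astype(np.uint8);n,l,st,c=cv2.connectedComponentsWithStats(sub)
print([(st[i,4],(c[i]+[292,160]).round(1)) for i in range(1,n) if st[i,4]>12])
W=cam("wrist");im=ctrl.get_image("wrist");cv2.imwrite("pics/w4.png",np.clip(im[:,:,::-1]*1.5,0,255).astype(np.uint8))
inc((578,150,66,90),(578,150,150,90));print("grip pred",proj(W,(578,132,84.5)),proj(W,(578,186,84.5)),proj(W,(578,90,84.5)))
```

```text
[]
t 13.2 p [579.1 149.6 252.4] yaw [179.8  -0.   90.2] F [ 0.1 -0.6  0.6] w 59.8 0.0 q [-0.77  0.65  0.81  1.66 -0.52  1.06  0.2 ]
(578, 150, 66, 90) -> [ 0.03 -0.16 18.64] [ 0.2 -0.   0.2]
(578, 150, 150, 90) -> [ 0.03 -0.14 10.24] [ 0.2 -0.   0.2]
grip pred [314.5, 194.4] [314.5, 137.5] [314.4, 235.3]
```

View pics/w4.png

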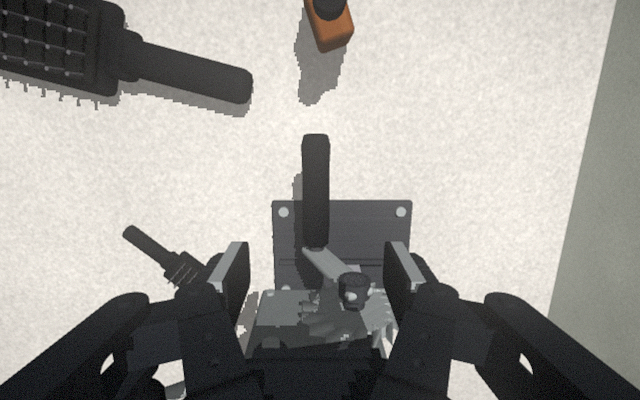

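The wrist view shows the grip centred at column 315, rows 135–245, matching the prediction (314.5); the bottle is clear at the top. Descending to grip.

Emit:
jog_arm:
  increments: [6, 0, 0, 5, 0, 0, 0, 6, 0, 0, 9, 0, 0, 0, 6, 0, 0, 13, 0, 0, 0, 6, 0, 0, 16, 0, 0, 0, 6, 0, 0, 18.6, 0, 0, 0, 6, 0, 0, 18.6, 0, 0, 0, 6, 0, 0, 18.6, 0, 0, 0]

```text
clock: 13.9
eef_pos: [579.4, 149.9, 66.1]
tool_rot: [3.139, -0.001, 1.573]
force: [0.1, -0.7, 1.2]
width: 59.9
gripper_force: 0.0
```

Emit:
jog_arm:
  increments: [1.5, 0, 0, 0, 0, 0, 0, 1.5, 0, 0, 0, 0, 0, 0, 1.5, 0, 0, 0, 0, 0, 0, 1.5, 0, 0, 0, 0, 0, 0, 1.5, 0, 0, 0, 0, 0, 0]

```text
clock: 14.4
eef_pos: [579.1, 150.0, 65.7]
tool_rot: [3.139, -0.001, 1.574]
force: [-0.2, 1.0, 6.0]
width: 25.2
gripper_force: 58.6
```

Emit:
jog_arm:
  increments: [1.5, 0, -0.22, -0.1, 0, 0, 0, 1.5, 0, -0.46, -0.23, 0, 0, 0, 1.5, 0, -0.7, -0.38, 0, 0, 0, 1.5, 0, -0.96, -0.55, 0, 0, 0, 1.5, 0, -1.2, -0.72, 0, 0, 0, 1.5, 0, -1.43, -0.9, 0, 0, 0, 1.5, 0, -1.63, -1.07, 0, 0, 0, 1.5, 0, -1.83, -1.24, 0, 0, 0, 1.5, 0, -1.83, -1.24, 0, 0, 0]

```text
clock: 15.3
eef_pos: [561.1, 149.9, 77.1]
tool_rot: [3.138, 0.0, 1.574]
force: [5.1, -0.2, -1.7]
width: 24.9
gripper_force: 59.0
```

```bash
cat > arc.py <<'E'
from h import *
import sys
# a in degrees; centre from args
cx,cz,a0,a1,n=map(float,sys.argv[1:6])
s=ctrl.read_state();p=s['eef_pos'];print("t",s['clock'],"p",p.round(1),"F",s['force'].round(1),"T",s['torque'].round(2),"w",round(s['width'],1))
print("angle now",np.degrees(np.arctan2(p[0]-cx,p[2]-cz))%360,"r",np.hypot(p[0]-cx,p[2]-cz).round(1))
A=np.radians(np.linspace(a0,a1,int(n)+1));X=cx+75*np.sin(A);Z=cz+75*np.cos(A)
for a,x,z in zip(A,X,Z): print(round(np.degrees(a),1),"ty %.2f tz %.2f"%((x-X[0])/10,-(z-Z[0])/10))
E
python3 arc.py 612 133 223 79 18
python3 - <<'E'
from h import *
# lift check: white/grey mirror pieces vs time: save side for diff
sd=ctrl.get_image("side");np.save("sd_up.npy",sd);s0=cv2.imread("pics/side0.png")[:,:,::-1]
for n,i in(("0",s0),("up",sd)):
    print(n,i[140:160,344].max(1), i[240:252,350].max(1))
E
```

```text
t 15.3 p [561.1 149.9  77.1] F [ 5.1 -0.2 -1.7] T [ 0.06 -1.09  0.16] w 24.9
angle now 222.32346679697545 r 75.5
223.0 ty 0.00 tz -0.00
215.0 ty 0.81 tz 0.66
207.0 ty 1.71 tz 1.20
199.0 ty 2.67 tz 1.61
191.0 ty 3.68 tz 1.88
183.0 ty 4.72 tz 2.00
175.0 ty 5.77 tz 1.99
167.0 ty 6.80 tz 1.82
159.0 ty 7.80 tz 1.52
151.0 ty 8.75 tz 1.07
143.0 ty 9.63 tz 0.50
135.0 ty 10.42 tz -0.18
127.0 ty 11.10 tz -0.97
119.0 ty 11.67 tz -1.85
111.0 ty 12.12 tz -2.80
103.0 ty 12.42 tz -3.80
95.0 ty 12.59 tz -4.83
87.0 ty 12.60 tz -5.88
79.0 ty 12.48 tz -6.92
0 [125 125 126 135 145 145 139 138 157 157 158 159 159 160 160 161 160 156
 156 145] [109 108 105 107 107 106  95  72  70  92 137 171]
up [128 134 148 148 148 147 150 160 161 162 163 163 162 161 161 161 159 154
 141 120] [110 108 108 109 105  92  81  69  73  93 138 174]
```

Emit:
jog_arm:
  increments: [1.5, 0, 0.4, 0.34, 0, 0, 0, 1.5, 0, 0.81, 0.66, 0, 0, 0, 1.5, 0, 1.25, 0.94, 0, 0, 0, 1.5, 0, 1.71, 1.2, 0, 0, 0, 1.5, 0, 2.18, 1.42, 0, 0, 0, 1.5, 0, 2.67, 1.61, 0, 0, 0, 1.5, 0, 2.67, 1.61, 0, 0, 0]

```text
clock: 16.05
eef_pos: [590.1, 149.9, 61.6]
tool_rot: [3.135, -0.0, 1.574]
force: [5.1, 1.0, 4.6]
width: 25.2
gripper_force: 59.5
```

```bash
python3 arc.py 612 133 199 119 20
```

```text
t 16.05 p [590.1 149.9  61.6] F [5.1 1.  4.6] T [ 0.14 -1.35  0.2 ] w 25.2
angle now 197.05054102727658 r 74.6
199.0 ty 0.00 tz -0.00
195.0 ty 0.50 tz 0.15
191.0 ty 1.01 tz 0.27
187.0 ty 1.53 tz 0.35
183.0 ty 2.05 tz 0.40
179.0 ty 2.57 tz 0.41
175.0 ty 3.10 tz 0.38
171.0 ty 3.62 tz 0.32
167.0 ty 4.13 tz 0.22
163.0 ty 4.63 tz 0.08
159.0 ty 5.13 tz -0.09
155.0 ty 5.61 tz -0.29
151.0 ty 6.08 tz -0.53
147.0 ty 6.53 tz -0.80
143.0 ty 6.96 tz -1.10
139.0 ty 7.36 tz -1.43
135.0 ty 7.75 tz -1.79
131.0 ty 8.10 tz -2.17
127.0 ty 8.43 tz -2.58
123.0 ty 8.73 tz -3.01
119.0 ty 9.00 tz -3.46
```

The crank passed the old tooth under load, so the pawl is clear. I keep lowering.

Emit:
jog_arm:
  increments: [1.5, 0, 0.5, 0.15, 0, 0, 0, 1.5, 0, 1.01, 0.27, 0, 0, 0, 1.5, 0, 1.53, 0.35, 0, 0, 0, 1.5, 0, 2.05, 0.4, 0, 0, 0, 1.5, 0, 2.57, 0.41, 0, 0, 0, 1.5, 0, 3.1, 0.38, 0, 0, 0, 1.5, 0, 3.62, 0.32, 0, 0, 0, 1.5, 0, 4.13, 0.22, 0, 0, 0, 1.5, 0, 4.63, 0.08, 0, 0, 0, 1.5, 0, 5.13, -0.09, 0, 0, 0, 1.5, 0, 5.61, -0.29, 0, 0, 0, 1.5, 0, 6.08, -0.53, 0, 0, 0, 1.5, 0, 6.53, -0.8, 0, 0, 0, 1.5, 0, 6.96, -1.1, 0, 0, 0, 1.5, 0, 7.36, -1.43, 0, 0, 0, 1.5, 0, 7.75, -1.79, 0, 0, 0, 1.5, 0, 8.1, -2.17, 0, 0, 0, 1.5, 0, 8.43, -2.58, 0, 0, 0, 1.5, 0, 8.73, -3.01, 0, 0, 0, 1.5, 0, 9, -3.46, 0, 0, 0]

```text
clock: 18.05
eef_pos: [673.9, 150.4, 95.1]
tool_rot: [-3.136, -0.001, 1.573]
force: [-3.0, 1.4, 5.5]
width: 25.3
gripper_force: 59.8
```

```bash
python3 arc.py 612 133 119 39 20
```

```text
t 18.05 p [673.9 150.4  95.1] F [-3.   1.4  5.5] T [ 0.12  0.69 -0.02] w 25.3
angle now 121.48318496935322 r 72.6
119.0 ty 0.00 tz -0.00
115.0 ty 0.24 tz -0.47
111.0 ty 0.44 tz -0.95
107.0 ty 0.61 tz -1.44
103.0 ty 0.75 tz -1.95
99.0 ty 0.85 tz -2.46
95.0 ty 0.91 tz -2.98
91.0 ty 0.94 tz -3.51
87.0 ty 0.93 tz -4.03
83.0 ty 0.88 tz -4.55
79.0 ty 0.80 tz -5.07
75.0 ty 0.68 tz -5.58
71.0 ty 0.53 tz -6.08
67.0 ty 0.34 tz -6.57
63.0 ty 0.12 tz -7.04
59.0 ty -0.13 tz -7.50
55.0 ty -0.42 tz -7.94
51.0 ty -0.73 tz -8.36
47.0 ty -1.07 tz -8.75
43.0 ty -1.44 tz -9.12
39.0 ty -1.84 tz -9.46
```

Emit:
jog_arm:
  increments: [1.5, 0, 0.24, -0.47, 0, 0, 0, 1.5, 0, 0.44, -0.95, 0, 0, 0, 1.5, 0, 0.61, -1.44, 0, 0, 0, 1.5, 0, 0.75, -1.95, 0, 0, 0, 1.5, 0, 0.85, -2.46, 0, 0, 0, 1.5, 0, 0.91, -2.98, 0, 0, 0, 1.5, 0, 0.94, -3.51, 0, 0, 0, 1.5, 0, 0.93, -4.03, 0, 0, 0, 1.5, 0, 0.88, -4.55, 0, 0, 0, 1.5, 0, 0.8, -5.07, 0, 0, 0, 1.5, 0, 0.68, -5.58, 0, 0, 0, 1.5, 0, 0.53, -6.08, 0, 0, 0, 1.5, 0, 0.34, -6.57, 0, 0, 0, 1.5, 0, 0.12, -7.04, 0, 0, 0, 1.5, 0, -0.13, -7.5, 0, 0, 0, 1.5, 0, -0.42, -7.94, 0, 0, 0, 1.5, 0, -0.73, -8.36, 0, 0, 0, 1.5, 0, -1.07, -8.75, 0, 0, 0, 1.5, 0, -1.44, -9.12, 0, 0, 0, 1.5, 0, -1.84, -9.46, 0, 0, 0]

```text
clock: 20.05
eef_pos: [658.8, 150.6, 191.0]
tool_rot: [3.139, -0.001, 1.574]
force: [2.2, 5.0, 6.0]
width: 25.4
gripper_force: 59.6
```

```bash
python3 arc.py 612 133 39 -41 20
```

```text
t 20.05 p [658.8 150.6 191. ] F [2.2 5.  6. ] T [ 0.95 -0.16  0.08] w 25.4
angle now 38.92881519832073 r 74.5
39.0 ty 0.00 tz -0.00
35.0 ty -0.42 tz -0.32
31.0 ty -0.86 tz -0.60
27.0 ty -1.31 tz -0.85
23.0 ty -1.79 tz -1.08
19.0 ty -2.28 tz -1.26
15.0 ty -2.78 tz -1.42
11.0 ty -3.29 tz -1.53
7.0 ty -3.81 tz -1.62
3.0 ty -4.33 tz -1.66
-1.0 ty -4.85 tz -1.67
-5.0 ty -5.37 tz -1.64
-9.0 ty -5.89 tz -1.58
-13.0 ty -6.41 tz -1.48
-17.0 ty -6.91 tz -1.34
-21.0 ty -7.41 tz -1.17
-25.0 ty -7.89 tz -0.97
-29.0 ty -8.36 tz -0.73
-33.0 ty -8.80 tz -0.46
-37.0 ty -9.23 tz -0.16
-41.0 ty -9.64 tz 0.17
```

Emit:
jog_arm:
  increments: [1.5, 0, -0.42, -0.32, 0, 0, 0, 1.5, 0, -0.86, -0.6, 0, 0, 0, 1.5, 0, -1.31, -0.85, 0, 0, 0, 1.5, 0, -1.79, -1.08, 0, 0, 0, 1.5, 0, -2.28, -1.26, 0, 0, 0, 1.5, 0, -2.78, -1.42, 0, 0, 0, 1.5, 0, -3.29, -1.53, 0, 0, 0, 1.5, 0, -3.81, -1.62, 0, 0, 0, 1.5, 0, -4.33, -1.66, 0, 0, 0, 1.5, 0, -4.85, -1.67, 0, 0, 0, 1.5, 0, -5.37, -1.64, 0, 0, 0, 1.5, 0, -5.89, -1.58, 0, 0, 0, 1.5, 0, -6.41, -1.48, 0, 0, 0, 1.5, 0, -6.91, -1.34, 0, 0, 0, 1.5, 0, -7.41, -1.17, 0, 0, 0, 1.5, 0, -7.89, -0.97, 0, 0, 0, 1.5, 0, -8.36, -0.73, 0, 0, 0, 1.5, 0, -8.36, -0.73, 0, 0, 0]

```text
clock: 21.85
eef_pos: [568.0, 150.4, 196.0]
tool_rot: [-3.129, -0.002, 1.573]
force: [-11.6, 4.9, 8.1]
width: 25.4
gripper_force: 60.0
```

```bash
python3 arc.py 612 133 -29 -61 8
python3 - <<'E'
from h import *
sd=ctrl.get_image("side");cv2.imwrite("pics/s3.png",sd[:,:,::-1]);S=cam("side")
for c in (340,346,350,354):print(c,sd[225:275,c].max(1))
print(proj(S,[600,-200,0]),proj(S,[600,-40,0]),proj(S,[600,-120,40]))
E
```

```text
t 21.85 p [568.  150.4 196. ] F [-11.6   4.9   8.1] T [ 0.92  2.49 -0.17] w 25.4
angle now 325.0259180150158 r 76.8
-29.0 ty 0.00 tz -0.00
-33.0 ty -0.45 tz 0.27
-37.0 ty -0.88 tz 0.57
-41.0 ty -1.28 tz 0.90
-45.0 ty -1.67 tz 1.26
-49.0 ty -2.02 tz 1.64
-53.0 ty -2.35 tz 2.05
-57.0 ty -2.65 tz 2.47
-61.0 ty -2.92 tz 2.92
340 [113 119 122 118 113 105 102 103 104 100 105 112 120 122 120 115 102 102
 103 100 100  92  66  65  82 100 103 101  98  96  97  94  99 101 100 101
 102 103 102 104 102 102 104 105 105 105 103 101 103 102]
346 [125 122 120 108  99  97  98  97  96 103 115 121 123 122 118 109  97  95
  95  95  99 105 115 123 123 121 113 104  95  94  95  95  99 108 116 122
 122 120 103  86  74  73  74  84 100 103 103 103 103 103]
350 [111 113 108 110 111 110 112 110 110 110 111 112 111 113 111 110 112 109
 111 111 110 112 112 109 111 111 110 111 110 110 110 112 111 111 110 111
 109 110 110 109 111 110 111 117 141 167 168 169 169 155]
354 [ 58  59  57  59  59  56  61  59  64  78  95  94  95  96  95  92  88  85
  87  88  84  81  70  85 136 174 175 175 175 174 173 174 173 173 173 175
 173 174 173 174 175 175 175 175 175 175 176 174 174 175]
[346.3, 280.2] [340.9, 252.3] [343.5, 255.5]
```

```bash
python3 arc.py 610 134 -34 -74 10
```

```text
t 21.9 p [568.1 150.4 196. ] F [-12.4   5.2   8.1] T [ 0.96  2.57 -0.22] w 25.1
angle now 325.9065254609924 r 74.8
-34.0 ty 0.00 tz -0.00
-38.0 ty -0.42 tz 0.31
-42.0 ty -0.82 tz 0.64
-46.0 ty -1.20 tz 1.01
-50.0 ty -1.55 tz 1.40
-54.0 ty -1.87 tz 1.81
-58.0 ty -2.17 tz 2.24
-62.0 ty -2.43 tz 2.70
-66.0 ty -2.66 tz 3.17
-70.0 ty -2.85 tz 3.65
-74.0 ty -3.02 tz 4.15
```

Emit:
jog_arm:
  increments: [1.5, 0, -0.5, 0.3, 0, 0, 0, 1.5, 0, -0.95, 0.62, 0, 0, 0, 1.5, 0, -1.35, 1, 0, 0, 0, 1.5, 0, -1.72, 1.38, 0, 0, 0, 1.5, 0, -2.07, 1.8, 0, 0, 0, 1.5, 0, -2.37, 2.23, 0, 0, 0, 1.5, 0, -2.63, 2.68, 0, 0, 0, 1.5, 0, -2.86, 3.15, 0, 0, 0, 1.5, 0, -3.05, 3.63, 0, 0, 0, 1.5, 0, -3.22, 4.13, 0, 0, 0]

```text
clock: 22.9
eef_pos: [537.1, 149.9, 153.6]
tool_rot: [-3.132, 0.0, 1.574]
force: [-5.0, 4.3, -3.7]
width: 24.9
gripper_force: 59.0
```

```bash
python3 arc.py 610 134 -74 -114 10
python3 - <<'E'
from h import *
sd=ctrl.get_image("side")
print(sd[255:290,350].max(1))
E
```

```text
t 22.9 p [537.1 149.9 153.6] F [-5.   4.3 -3.7] T [ 0.96  1.06 -0.03] w 24.9
angle now 285.06183970639836 r 75.4
-74.0 ty 0.00 tz -0.00
-78.0 ty -0.13 tz 0.51
-82.0 ty -0.22 tz 1.02
-86.0 ty -0.27 tz 1.54
-90.0 ty -0.29 tz 2.07
-94.0 ty -0.27 tz 2.59
-98.0 ty -0.22 tz 3.11
-102.0 ty -0.13 tz 3.63
-106.0 ty 0.00 tz 4.13
-110.0 ty 0.16 tz 4.63
-114.0 ty 0.36 tz 5.12
[111 109 110 108 109 111 108 109 109 111 109 112 109 110 110 109 110 106
 103 106 102 101 101 102 102 101 101 102 105 101 103 108 133 166 168]
```

Emit:
jog_arm:
  increments: [1.5, 0, -0.1, 0.38, 0, 0, 0, 1.5, 0, -0.18, 0.77, 0, 0, 0, 1.5, 0, -0.24, 1.15, 0, 0, 0, 1.5, 0, -0.27, 1.54, 0, 0, 0, 1.5, 0, -0.29, 1.93, 0, 0, 0, 1.5, 0, -0.28, 2.33, 0, 0, 0, 1.5, 0, -0.25, 2.72, 0, 0, 0, 1.5, 0, -0.2, 3.11, 0, 0, 0]

```text
clock: 23.75
eef_pos: [535.7, 149.9, 122.5]
tool_rot: [-3.133, 0.0, 1.574]
force: [-4.2, 4.7, -5.6]
width: 25.3
gripper_force: 59.2
```

```bash
python3 arc.py 610 134 -98 -138 10
python3 - <<'E'
from h import *
sd=ctrl.get_image("side")
for c in(344,346,348,350):print(sd[250:290,c].max(1))
E
```

```text
t 23.75 p [535.7 149.9 122.5] F [-4.2  4.7 -5.6] T [0.94 0.83 0.05] w 25.3
angle now 261.2067897183438 r 75.1
-98.0 ty 0.00 tz -0.00
-102.0 ty 0.09 tz 0.52
-106.0 ty 0.22 tz 1.02
-110.0 ty 0.38 tz 1.52
-114.0 ty 0.58 tz 2.01
-118.0 ty 0.80 tz 2.48
-122.0 ty 1.07 tz 2.93
-126.0 ty 1.36 tz 3.36
-130.0 ty 1.68 tz 3.78
-134.0 ty 2.03 tz 4.17
-138.0 ty 2.41 tz 4.53
[ 95  95  99 110 117 119 119 107  94  91  91  88  84  89 108 115 119 119
 113 104  96 101 100 101 101 102 102 104 101 101 103 103 103 104 100 102
 102 100 103 100]
[ 97  96 103 114 120 124 123 117 107  94  96  96  95  98 110 117 122 124
 116 107  86  73  74  74  83 103 104 103 104 102  99 101 102 101 102 102
 101 103 103 102]
[108 108 108 107 107 109 110 106 108 107 109 108 109 108 106 108 110 108
 107 109 108 107 107 107 105 104 102 103 101 103  99 102 101 102 103 103
 102 101 101  99]
[110 111 112 110 111 111 111 109 110 110 109 111 110 109 110 110 108 111
 109 110 112 108 108 108 108 103  99 102 102 103 103 104 101 102 103 110
 140 165 168 169]
```

Emit:
jog_arm:
  increments: [1.5, 0, 0.07, 0.4, 0, 0, 0, 1.5, 0, 0.16, 0.78, 0, 0, 0, 1.5, 0, 0.26, 1.15, 0, 0, 0, 1.5, 0, 0.38, 1.52, 0, 0, 0, 1.5, 0, 0.52, 1.89, 0, 0, 0, 1.5, 0, 0.69, 2.25, 0, 0, 0, 1.5, 0, 0.87, 2.6, 0, 0, 0, 1.5, 0, 1.07, 2.93, 0, 0, 0, 1.5, 0, 1.29, 3.26, 0, 0, 0, 1.5, 0, 1.52, 3.58, 0, 0, 0]

```text
clock: 24.8
eef_pos: [550.3, 149.9, 88.4]
tool_rot: [-3.132, -0.001, 1.573]
force: [-10.2, 3.7, 11.6]
width: 25.1
gripper_force: 61.0
```

```bash
python3 arc.py 610 134 -128 -172 11
python3 - <<'E'
from h import *
sd=ctrl.get_image("side")
for c in(346,):print(sd[262:290,c].max(1))
E
```

```text
t 24.8 p [550.3 149.9  88.4] F [-10.2   3.7  11.6] T [ 0.78  2.15 -0.14] w 25.1
angle now 232.6458644065708 r 75.1
-128.0 ty 0.00 tz -0.00
-132.0 ty 0.34 tz 0.40
-136.0 ty 0.70 tz 0.78
-140.0 ty 1.09 tz 1.13
-144.0 ty 1.50 tz 1.45
-148.0 ty 1.94 tz 1.74
-152.0 ty 2.39 tz 2.00
-156.0 ty 2.86 tz 2.23
-160.0 ty 3.34 tz 2.43
-164.0 ty 3.84 tz 2.59
-168.0 ty 4.35 tz 2.72
-172.0 ty 4.87 tz 2.81
[ 92  93  95  97 107 113 119 121 118 107  85  75  73  71  83 100 101 102
 102  99 100 102 101 102 103  99 103 103]
```

Run:
```python
from h import *
s0=cv2.imread("pics/side0.png")[:,:,::-1];S=cam("side")
sd=ctrl.get_image("side");np.save("sd3.npy",sd)
for c in(346,350,352):print(c,s0[236:256,c].max(1),sd[266:286,c].max(1))
tp=s0[165:245,340:362]
# vertical match of mirror's near edge strip (template) 
tm=s0[195:246,342:355]
r=cv2.matchTemplate(sd[195:290,336:362],tm,cv2.TM_CCOEFF_NORMED);print(cv2.minMaxLoc(r))
r=cv2.matchTemplate(np.load("sd_up.npy")[165:290,336:362],tm,cv2.TM_CCOEFF_NORMED);print(cv2.minMaxLoc(r))
for h in(120,116,110,84,0):print(h,proj(S,[600,-198,h]))
inc()
```

```text
346 [117 119 122 118 108  87  72  74  66  65  65  65  67  81  96  99 100 101
 101  99] [106 113 116 123 117 107  84  73  73  73  85 100 102 100 100 102 102 101
 101 103]
350 [107 106 109 107 109 108 105 107 107 106  95  72  70  92 137 171 173 172
 171 169] [109 109 110 109 110 108 109 108 110 110 106 103 103 102 101 101 103 102
 105 116]
352 [103 102 102 102 102 105 102 101  97  87  79  71  78 126 164 171 171 171
 171 170] [132 137 140 139 138 131 114 111 102  99 103 103 102 103 102 103 106 117
 143 174]
(-0.3934050500392914, 0.5162481069564819, (9, 16), (6, 32))
(-0.3903828263282776, 0.9690991640090942, (9, 11), (6, 29))
120 [346.4, 247.8]
116 [346.4, 248.9]
110 [346.4, 250.5]
84 [346.4, 257.6]
0 [346.2, 279.8]
t 24.9 p [550.6 149.9  88.3] yaw [-1.794e+02 -1.000e-01  9.020e+01] F [-8.7  3.2  9.1] w 25.1 60.9 q [-0.7   0.81  0.63  1.87 -0.71  0.72  0.36]
```

The mirror's lower edge was at row 249 at the start, which fits 116 mm. It has moved 31 px, equal to 116 mm, so it is now at height 0, and the crank pushes back instead of driving. I ease off and release.

Emit:
jog_arm:
  increments: [1.5, 0, -0.3, -0.4, 0, 0, 0, 1.5, 0, -0.3, -0.4, 0, 0, 0, 4, 0, -0.3, -0.4, 0, 0, 0, 6, 0, -0.3, -0.4, 0, 0, 0, 6, 0, -0.3, -0.4, 0, 0, 0, 6, 0, -0.3, -0.4, 0, 0, 0, 6, 0, -0.3, -4, 0, 0, 0, 6, 0, -0.3, -9, 0, 0, 0, 6, 0, -0.3, -14, 0, 0, 0, 4, 0, -0.3, -19, 0, 0, 0, 0, 0, -0.3, -23, 0, 0, 0, 0, 0, -0.3, -23, 0, 0, 0]

```text
clock: 26.1
eef_pos: [555.8, 148.8, 324.9]
tool_rot: [3.13, -0.002, 1.573]
force: [-0.7, 0.6, -0.9]
width: 17.0
gripper_force: 0.0
```

Run:
```python
from h import *
S=cam("side");sd=ctrl.get_image("side")
print(sd[262:286,346].max(1))
g=sd.max(2)
sub=(g[155:200,292:330]<55).astype(np.uint8);n,l,st,c=cv2.connectedComponentsWithStats(sub)
print([(st[i],(c[i]+[292,155]).round(1)) for i in range(1,n) if st[i,4]>12]);print(proj(S,(478,48,241)))
inc((432,48,310,178),(432,48,222,178))
```

```text
[ 94  93  94  99 107 112 119 122 118 108  85  75  69  74  87 101 102 101
 105 102 101 101  99 102]
[]
[301.9, 179.4]
t 26.15 p [554.  149.1 321.9] yaw [ 1.797e+02 -1.000e-01  9.010e+01] F [-0.3 -1.  -0.7] w 9.1 0.0 q [-0.84  0.55  0.87  1.63 -0.45  1.17  0.13]
(432, 48, 310, 178) -> [-10.09 -12.23   1.1 ] [  0.3   0.2 -87.9]
(432, 48, 222, 178) -> [-10.1  -12.28   9.9 ] [  0.3   0.2 -87.9]
```

Emit:
jog_arm:
  increments: [0, -2, -4, 1, 0, 0, -8, 0, -4, -8, 1, 0, 0, -16, 0, -8, -12.2, 1, 0, 0, -24, 0, -10, -12.2, 1, 0, 0, -32, 0, -10, -12.2, 1, 0, 0, -40, 0, -10, -12.2, 1, 0, 0, -48, 0, -10, -12.2, 1, 0, 0, -56, 0, -10, -12.2, 1, 0, 0, -64, 0, -10, -12.2, 1, 0, 0, -72, 0, -10, -12.2, 1, 0, 0, -80, 0, -10, -12.2, 1, 0, 0, -88, 0, -10, -12.2, 1, 0, 0, -88]

```text
clock: 27.35
eef_pos: [429.7, 49.2, 307.9]
tool_rot: [-3.141, -0.002, 3.109]
force: [0.3, 0.9, 0.2]
width: 0.1
gripper_force: 0.0
```

Run:
```python
from h import *
T=cam("top");S=cam("side")
sd=ctrl.get_image("side");W=cam("wrist");im=ctrl.get_image("wrist")
u,v=map(int,proj(W,(478,48,241)));print("wrist pred",u,v)
g=im.max(2);m=(g<45).astype(np.uint8)
n,l,st,c=cv2.connectedComponentsWithStats(m[:, :])
print([(st[i],c[i].round(1)) for i in range(1,n) if st[i,4]>150])
print(sd[170:190:2,292:320:2].max(2))
inc((432,48,310,178),(432,48,222,178))
```

```text
wrist pred 317 275
[(array([ 454,    0,  110,  148, 8715], dtype=int32), array([503.3,  55.9])), (array([    0,   102,    86,   221, 15781], dtype=int32), array([ 38.7, 215.3])), (array([    7,   237,   633,   163, 50434], dtype=int32), array([322.4, 348. ])), (array([165, 272,  88,   6, 293], dtype=int32), array([209.3, 274.7]))]
[[170 170 171 170 172 171 171 170 172 171 170 172 171 173]
 [171 171 171 171 171 172 170 172 171 170 171 170 171 172]
 [172 171 172 171 163 157 168 172 173 171 170 174 171 172]
 [172 172 173 155  80  69 110 170 171 172 174 173 172 175]
 [173 171 172  96  58  58  57 155 173 175 175 175 175 175]
 [173 171 171 110  58  58  56 122 159 170 176 177 176 175]
 [172 171 171 165  95  77 120 130 104 117 152 171 174 176]
 [171 171 171 172 171 169 172 172 168 140 110 110 142 152]
 [172 172 172 174 173 171 171 171 171 170 168 147 110  97]
 [171 172 174 172 173 172 174 173 173 171 172 172 146  85]]
t 27.45 p [430.   49.2 308.2] yaw [-1.800e+02 -1.000e-01  1.779e+02] F [ 0.9  0.1 -0.4] w -0.3 0.0 q [-0.63  0.25  0.56  1.99 -0.16  0.95  1.55]
(432, 48, 310, 178) -> [-0.2  -0.11 -0.18] [-0.  -0.1 -0.1]
(432, 48, 222, 178) -> [-0.21 -0.11  8.62] [-0.  -0.1 -0.1]
```

Ball at side (301.5,179) matches lever 0.9. Now push it back from the robot side.

Emit:
jog_arm:
  increments: [0, 0, -0.1, 4, 0, 0, 0, 0, 0, -0.1, 8, 0, 0, 0, 0, 0, -0.1, 8.4, 0, 0, 0, 0, -1.5, -0.1, 8.4, 0, 0, 0, 0, -2.3, -0.1, 8.4, 0, 0, 0, 0, -2.8, -0.1, 7.7, 0, 0, 0, 0, -3.2, -0.1, 7.1, 0, 0, 0, 0, -3.8, -0.1, 6.5, 0, 0, 0, 0, -4.3, -0.1, 6, 0, 0, 0, 0, -5, -0.1, 5.5, 0, 0, 0, 0, -5.6, -0.1, 5.1, 0, 0, 0, 0, -6.4, -0.1, 4.8, 0, 0, 0, 0, -7.1, -0.1, 4.5, 0, 0, 0, 0, -7.5, -0.1, 4.4, 0, 0, 0, 0, -7.9, -0.1, 4.3, 0, 0, 0, 0, -7.9, -0.1, 4.3, 0, 0, 0]

```text
clock: 29.05
eef_pos: [509.3, 45.9, 265.9]
tool_rot: [-3.141, -0.001, 3.109]
force: [-3.8, 0.3, 2.5]
width: 0.1
gripper_force: 1.6
```

Run:
```python
from h import *
inc()
sd=ctrl.get_image("side");print(sd[158:180:2,298:330:2].max(2))
```

```text
t 29.05 p [509.3  45.9 265.9] yaw [-1.800e+02 -1.000e-01  1.781e+02] F [-3.8  0.3  2.5] w 0.1 1.6 q [-0.51  0.43  0.52  1.86 -0.26  0.92  1.67]
[[126 126 128 129 117  58  57  54  70 129 127 124 127 126 128 125]
 [128 128 128 126 108  59  55  54  67 123 126 125 126 128 127 128]
 [136 138 139 143 139  69  58  54  87 146 129 152 157 157 162 162]
 [171 171 172 172 170 104  56  59 123  88  64  81 165 173 174 173]
 [172 172 172 171 171 105  59  58  89  53  55  56 114 174 173 173]
 [171 171 170 170 170 103  54  60  68  55  55  52 115 174 172 170]
 [170 172 171 172 171 109  58  59 124 108  60  77 165 171 170 171]
 [172 171 170 171 172 130 103 107 154 170 126 105 171 171 170 168]
 [171 172 172 170 172 170 170 169 172 171 148 100 167 171 170 169]
 [172 172 171 171 172 172 173 174 174 172 169  96 167 173 171 172]
 [171 172 173 175 172 174 175 174 175 173 172 104 150 175 174 173]]
```

Run:
```python
from h import *
sd=ctrl.get_image("side").max(2);s0=cv2.imread("pics/side0.png").max(2)
for i in(s0,sd):
    print(i[160:188:2,312:330].tolist()[3:8])
    s=i[176:184,314:330];print([int(r.argmin())+314 for r in s])
```

```text
[[172, 169, 134, 77, 58, 56, 56, 57, 55, 63, 114, 165, 174, 172, 174, 173, 171, 172], [171, 167, 123, 72, 55, 56, 52, 53, 54, 64, 114, 165, 171, 171, 170, 173, 170, 170], [171, 171, 166, 139, 110, 76, 63, 62, 78, 135, 163, 169, 170, 171, 170, 170, 171, 170], [170, 171, 171, 170, 167, 163, 124, 96, 105, 161, 170, 170, 170, 169, 169, 169, 169, 168], [172, 173, 171, 172, 171, 169, 139, 101, 99, 136, 167, 170, 171, 171, 170, 170, 169, 169]]
[320, 320, 320, 321, 321, 321, 329, 328]
[[61, 80, 89, 62, 53, 54, 54, 55, 55, 64, 115, 166, 173, 173, 176, 173, 173, 173], [60, 78, 74, 58, 54, 55, 58, 54, 54, 62, 115, 165, 173, 172, 171, 171, 171, 172], [61, 81, 125, 132, 109, 78, 60, 58, 80, 136, 164, 171, 171, 170, 170, 172, 171, 169], [107, 117, 154, 169, 169, 164, 125, 95, 105, 163, 170, 172, 170, 171, 171, 169, 169, 169], [169, 171, 172, 171, 172, 169, 147, 101, 100, 135, 166, 171, 172, 171, 171, 171, 170, 169]]
[320, 320, 321, 321, 321, 321, 329, 329]
```

The ball pixels match the starting picture exactly, so the lever is back at hold. I retreat and hand in.

Emit:
jog_arm:
  increments: [0, 1, 0, 0, 0, 0, 0, 0, 3, 0, 0, 0, 0, 0, 0, 6, 0, -1, 0, 0, 0, 0, 7, 0, -5, 0, 0, 0, 0, 7, 0, -9, 0, 0, 0, 0, 7, 0, -9, 0, 0, 0, 0, 7, 0, -9, 0, 0, 0, 0, 7, 0, -9, 0, 0, 0]

```text
clock: 29.95
eef_pos: [438.8, 48.1, 355.0]
tool_rot: [-3.141, -0.001, 3.109]
force: [0.1, 0.4, -1.2]
width: -0.1
gripper_force: 0.0
```

Run:
```python
from h import *
sd=ctrl.get_image("side");m=sd.max(2);s0=cv2.imread("pics/side0.png").max(2)
print(m[168,312:325],s0[168,312:325],m[262:280,346])
a=cv2.absdiff(m,s0);print("pot/watch/cone diff",[int((a[y0:y1,x0:x1]>40).sum()) for x0,x1,y0,y1 in[(338,370,312,345),(300,330,318,345),(268,292,322,342)]])
inc(); print(ctrl.finish_job())
```

```text
[174 169 121  70  57  55  56  56  58  64 115 165 173] [171 167 123  72  55  56  52  53  54  64 114 165 171] [ 94  92  93  98 107 111 118 120 118 106  85  73  72  71  84  97 100  99]
pot/watch/cone diff [0, 0, 0]
t 30.0 p [438.8  48.1 354.8] yaw [-1.800e+02 -1.000e-01  1.781e+02] F [ 0.   0.2 -0.4] w -0.1 0.0 q [-0.64  0.21  0.58  1.89 -0.13  1.08  1.53]
the job is handed in; nothing more can be done
None
```

The job is done and was handed in at 30 s: the brush lies flat, bristles up, in the free part of the tray, the mirror is fully down on the dresser, and the pawl lever is back at hold, though my grip slipped off the lever once on the way to release and I pushed it the rest of the way.

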